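Grade the bisque pots by height on the ware board

TASK

Line the four unglazed clay pots up on the ware board for painting, one standing upright and centred on each white plaster disc, graded by height: the tallest at the end beside the brush jar, then falling step by step to the shortest at the end beside the glaze tub. Set each pot down gently without dropping it or knocking any over, and leave the brush jar and the glaze tub where they stand.

Things in the scene. Friction and masses are not known exactly. Their poses are not given: they have to be found in the camera images.
- vase: Tallest pot, unglazed grey-beige clay bottle vase, round, hollow, 120 mm high, 0.24 kg: foot 46 mm dia, straight-sided body 54 mm dia from 20 to 96 mm above its underside, narrowing to a 38 mm dia neck at 109 mm, 44 mm dia open lip at the top. Wall 5 mm. Stands upright loose on the table at the start. Origin: centre of its underside, z up.
- tumbler: Second-tallest pot, unglazed grey-beige clay tumbler, round, open-topped, 96 mm high, 0.20 kg: foot 46 mm dia, straight side 56 mm dia from 14 mm up to the rim. Wall 5 mm. Stands upright loose on the table at the start. Origin: centre of its underside, z up.
- beaker: Third-tallest pot, unglazed grey-beige clay beaker, round, open-topped, 72 mm high, 0.14 kg: foot 42 mm dia, straight side 50 mm dia from 12 mm up to the rim. Wall 5 mm. Stands upright loose on the table at the start. Origin: centre of its underside, z up.
- cup: Shortest pot, unglazed grey-beige clay cup without handle, round, open-topped, 48 mm high, 0.12 kg: foot 44 mm dia, straight side 60 mm dia (the widest of the four) from 12 mm up to the rim. Wall 5 mm. Stands upright loose on the table at the start. Origin: centre of its underside, z up.
- bat_a: White plaster disc, 84 mm dia, 8 mm thick, fixed on the plywood ware board (110 x 430 mm, 18 mm thick, fixed); one end of the row (the left, +y, end); discs about 105 mm apart. Origin: centre of its underside, 18 mm above the table; its top is 8 mm above the origin; its y axis runs along the row, from bat_d towards bat_a, its x axis across the board.
- bat_b: White plaster disc, 84 mm dia, 8 mm thick, fixed on the plywood ware board (110 x 430 mm, 18 mm thick, fixed); second, between bat_a and bat_c; discs about 105 mm apart. Origin: centre of its underside, 18 mm above the table; its top is 8 mm above the origin; its y axis runs along the row, from bat_d towards bat_a, its x axis across the board.
- bat_c: White plaster disc, 84 mm dia, 8 mm thick, fixed on the plywood ware board (110 x 430 mm, 18 mm thick, fixed); third, between bat_b and bat_d; discs about 105 mm apart. Origin: centre of its underside, 18 mm above the table; its top is 8 mm above the origin; its y axis runs along the row, from bat_d towards bat_a, its x axis across the board.
- bat_d: White plaster disc, 84 mm dia, 8 mm thick, fixed on the plywood ware board (110 x 430 mm, 18 mm thick, fixed); the other end of the row (the right, -y, end); discs about 105 mm apart. Origin: centre of its underside, 18 mm above the table; its top is 8 mm above the origin; its y axis runs along the row, from bat_d towards bat_a, its x axis across the board.
- brush_jar: Dark glazed jar, 76 mm dia, 90 mm high, holding three upright paint brushes that reach 170 mm above the table; stands loose on the table just past one end of the ware board, about 130 mm from the nearest disc's centre. Origin: centre of its underside.
- glaze_tub: White plastic tub with blue lid, 78 mm dia, 67 mm high, stands loose on the table just past the other end of the ware board. Origin: centre of its underside.
Mind the look-alikes: they are no part of the job. Leave any turquoise look-alike of the beaker alone.

How it is judged:
At the end, for the whole second after the job is handed in: All four pots stand upright (within 0.1 rad), released and at rest on the discs, each centred within 15 mm: from the brush jar's end of the row vase, tumbler, beaker, cup (((horizontal distance between brush_jar and bat_a below 0.22 m and horizontal distance between vase and bat_a below 0.015 m and z of vase in the frame of bat_a between 0.004 and 0.013 m and horizontal distance between tumbler and bat_b below 0.015 m and z of tumbler in the frame of bat_b between 0.004 and 0.013 m and horizontal distance between beaker and bat_c below 0.015 m and z of beaker in the frame of bat_c between 0.004 and 0.013 m and horizontal distance between cup and bat_d below 0.015 m and z of cup in the frame of bat_d between 0.004 and 0.013 m) or (horizontal distance between brush_jar and bat_d below 0.22 m and horizontal distance between vase and bat_d below 0.015 m and z of vase in the frame of bat_d between 0.004 and 0.013 m and horizontal distance between tumbler and bat_c below 0.015 m and z of tumbler in the frame of bat_c between 0.004 and 0.013 m and horizontal distance between beaker and bat_b below 0.015 m and z of beaker in the frame of bat_b between 0.004 and 0.013 m and horizontal distance between cup and bat_a below 0.015 m and z of cup in the frame of bat_a between 0.004 and 0.013 m)) and angle between each of vase, tumbler, beaker, cup's own z axis and vertical below 0.1 rad and linear speed of each of vase, tumbler, beaker, cup below 0.02 m/s and contact force between each of vase, tumbler, beaker, cup and the fingers below 0.1 N); the robot touches nothing.
It fails at once if a pot is knocked over (tilted more than 45 degrees) (angle between any of vase, tumbler, beaker, cup's own z axis and vertical above 0.785 rad).
It fails at once if a pot is dropped (falls freely from more than about 25 mm) ((linear speed of vase above 0.7 m/s and contact force between vase and the fingers below 0.05 N) or (linear speed of tumbler above 0.7 m/s and contact force between tumbler and the fingers below 0.05 N) or (linear speed of beaker above 0.7 m/s and contact force between beaker and the fingers below 0.05 N) or (linear speed of cup above 0.7 m/s and contact force between cup and the fingers below 0.05 N)).
It fails at once if the brush jar or the glaze tub is pushed out of its place (by more than 30 mm) (distance of any of brush_jar, glaze_tub from where it was at the start of the episode above 0.03 m).
It also fails if it takes over 99 s, if anything falls off the work surface, if the arm or the gripper's body presses on something with over 40 N, if the wrist force passes 120 N, or if a joint passes its speed limit or range.

ROBOT

A 6-joint arm with a two-finger parallel gripper is mounted at the origin on the work surface. World frame = base frame: x ahead of the robot, y to its left, z up, the work surface at z = 0. Lengths are in m, angles in rad, forces in N, time in s.
With the tool pointing down it reaches from about 0.325 to 0.9 m from the base axis. Payload 3.5 kg.
Tool frame: the origin (TCP) lies midway between the tips of the shut fingers; the grasp point (between the pads) lies 19 mm behind it; z points along the fingers, y is the line along which they close (so a half turn about z gives the same grasp; the last joint's range is limited). The gripper opens to 85 mm and grips with 20 to 120 N. Pads are 22 mm wide; open, the fingers measure 114 mm over their backs; the gripper's body (76 mm by 85 mm) begins 54 mm behind the grasp point. The pads swing forward as they close: fully open they stand 13 mm farther back than shut.
Start: joints at [-1.235, 0.276, -0.026, 1.268, 0, 1.467], TCP at [0.266, -0.566, 0.231] pointing down, gripper open.
Joint ranges: [-3.12, 3.12], [-0.85, 1.88], [-1.08, 1.24], [-1.95, 2.15], [-1.57, 1.53], [-3.14, 3.14]. Speed limits (rad/s): [2.57, 2.57, 3.14, 3.14, 3.14, 3.14].

INTERFACE

Orientations are given as a unit quaternion [x, y, z, w].
In Python, from station import arm gives the robot as it stands. The module is installed in compiled form; this text tells all that it offers.
- The arm moves only by the shell command python3 -m jog 'ROWS'. ROWS is JSON, a list of rows, each a list of 7 numbers: the shift along the tool's x, y, z in m, then the turn, a rotation vector about the tool's x, y, z in degrees, then the opening, from 0 (shut) to 1 (fully open). In form: [[x, y, z, wx, wy, wz, jaw], ...]. A call has 1 to 20 rows; each row shifts and turns the commanded pose from where the row before left it, along the tool's axes as they then stand; what a row does not reach is not made up. A row lasts 1/10 s, in which the tool goes at most 50 mm and 8.59 degrees, less where a joint would pass 70% of its speed; a pose out of reach is approached as far as the arm can. A call with a gripper value outside its range is refused whole. The fingers move at their own pace and stop on an object; the grip force is fixed at half the most. Time passes only in rows, so rows that do not move let the fingers close. It gives the time, the measured TCP pose, the force, the opening and the grip force at its end, in the units of the state.
- arm.observe(): the state, without advancing time (a new reading comes with each control period).
- arm.grab_frame(name): name is "scene" or "top"; returns a dict with "color" (420x560x3 uint8, blue, green, red), "range_z" (420x560 float32, m along the optical axis (not along the pixel's ray), 0 where there is no reading), "fx", "fy", "cx", "cy" (pixels), "position" and "orientation" of the camera in the world. Camera axes: x right, y down, z forward; pixel columns grow to the right and rows downward; lengths in m; the calibration is good to about 2 mm. A picture is of the moment at which its call begins.
- arm.sign_off(): hands the job in; it is judged then, once.
The state is a dict: "t": time; "joint_pos": joint angles; "joint_velocities": joint speeds; "joint_efforts": joint torques, N m; "ee_pos": TCP position; "ee_rot": TCP orientation; "contact_force": force on the tool from outside, world axes, zero at the start; "ft_torque": the same for the moment, N m; "grip_width": finger opening in m; "grasp_force": force on a finger pad.
Only numpy, scipy, OpenCV 4.12 (cv2) and the standard library are available. Lean on these libraries where they do the work, as an engineer would, in place of code of your own. Each camera call takes 0.05 s, during which the arm holds its last target. There are 200 camera calls.

## Working session

There is one attempt and no reset: what is moved stays moved. The work goes in short steps, Python scripts to look and compute and a shell command to move; the robot and the scene stay as the last step left them, time stands still between calls to the robot, and variables do not carry over. Pictures are saved under pics/ and viewed, at most 14 in all, crops included, and the job is handed in when it is done.

```bash
mkdir -p pics; cat > h.py <<'E'
import numpy as np, cv2
from scipy.spatial.transform import Rotation as R
from station import arm
def grab(n):
    f=arm.grab_frame(n); f["Rm"]=R.from_quat(f["orientation"]).as_matrix(); f["p"]=np.array(f["position"]); return f
def ray(f,u,v,z):
    d=f["Rm"]@np.array([(u-f["cx"])/f["fx"],(v-f["cy"])/f["fy"],1]); return f["p"]+d*(z-f["p"][2])/d[2]
def cloud(f):
    v,u=np.mgrid[:420,:560]; z=f["range_z"]
    c=np.stack([(u-f["cx"])/f["fx"]*z,(v-f["cy"])/f["fy"]*z,z],-1)
    w=c@f["Rm"].T+f["p"]; w[z==0]=np.nan; return w
E
python3 - <<'E'
from h import *
for n in ("scene","top"):
    f=grab(n); cv2.imwrite(f"pics/{n}0.png",f["color"]); print(n,f["p"].round(3),f["Rm"].round(2).tolist(),f["fx"],f["cx"],f["cy"])
s=arm.observe(); print(s["ee_pos"],R.from_quat(s["ee_rot"]).as_matrix().round(3),s["t"],s["grip_width"],s["contact_force"])
E
```

```text
scene [ 0.961 -0.321  0.991] [[0.6, 0.68, -0.41], [0.8, -0.51, 0.33], [0.01, -0.52, -0.85]] 462.6697367907462 274.7856290627513 206.81939038440453
top [0.428 0.031 0.905] [[-0.0, -1.0, 0.09], [-1.0, -0.0, -0.03], [0.03, -0.09, -1.0]] 395.935810168951 281.932968864168 209.53603310141682
[ 0.26530916 -0.56514364  0.23026779] [[ 0.905  0.425 -0.001]
 [ 0.425 -0.905  0.002]
 [ 0.    -0.002 -1.   ]] 0.1 0.08568511541009194 [ 0.44972096 -0.24650302 -0.68919334]
```

View pics/scene0.png

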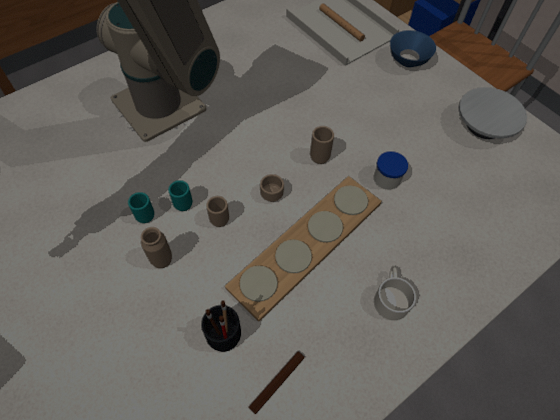

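View pics/top0.png

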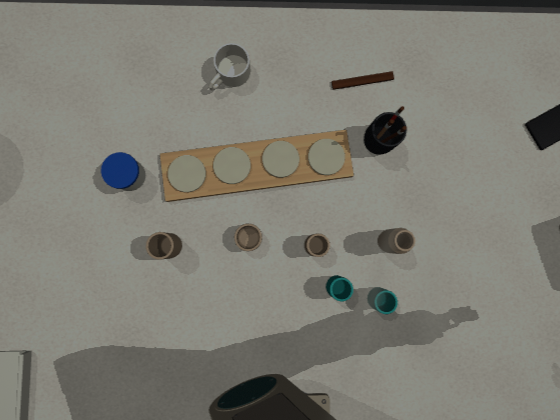

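The top view shows, left to right, clay pots at (165,245), (248,237), (317,244) and (400,240). The discs are at (186,173), (232,165), (280,158) and (326,156). The brush jar is at (386,132), on the −y side, and the tub is at (120,170). Beaker candidates are the clay pot (317,244) and the turquoise ones at (340,288) and (386,301). The unglazed clay one fits, because turquoise is excluded. Next I measure heights and centres from both views and check an enlarged crop.

```bash
python3 - <<'E'
from h import *
F={n:grab(n) for n in("top","scene")}
C={n:cloud(F[n]) for n in F}
seeds=dict(tumbler=(165,245),cup=(248,237),beaker=(317,244),vase=(400,240),turq1=(340,288),turq2=(386,301),jar=(386,132),tub=(120,170))
for k,(u,v) in seeds.items():
    g=ray(F["top"],u,v,.06)
    for n,w in C.items():
        m=(np.hypot(w[...,0]-g[0],w[...,1]-g[1])<.055)&(w[...,2]>.012)&(w[...,2]<.2)
        P=w[m]; h=np.percentile(P[:,2],97)
        r=P[(P[:,2]>h-.006)]; c,rad=cv2.minEnclosingCircle(r[:,:2].astype(np.float32))
        print(k,n,len(r),"top z %.3f"%h,np.round(c,4),"r %.4f"%rad)
for n,f in F.items():
    w=C[n]; hsv=cv2.cvtColor(f["color"],cv2.COLOR_BGR2HSV)
    m=((w[...,2]>.015)&(w[...,2]<.04)&(hsv[...,1]<75)).astype(np.uint8)*255
    m=cv2.morphologyEx(m,cv2.MORPH_OPEN,np.ones((5,5)))
    for c in cv2.findContours(m,0,2)[0]:
        if cv2.contourArea(c)<500: continue
        (u,v),ax,_=cv2.fitEllipse(c); z=np.nanmedian(w[...,2][cv2.drawContours(np.zeros_like(m),[c],-1,1,-1)>0])
        print("disc",n,round(u),round(v),np.round(ax,1),"z %.4f"%z,ray(f,u,v,.026).round(4))
cv2.imwrite("pics/crop.png",cv2.resize(F["scene"]["color"][110:280,110:350],None,fx=3.2,fy=3.2,interpolation=cv2.INTER_CUBIC)[:600])
E
```

```text
tumbler top 208 top z 0.098 [0.4292 0.251 ] r 0.0280
tumbler scene 133 top z 0.098 [0.4287 0.2474] r 0.0291
cup top 184 top z 0.051 [0.447  0.0764] r 0.0297
cup scene 137 top z 0.051 [0.4456 0.0731] r 0.0312
beaker top 166 top z 0.074 [ 0.4302 -0.0721] r 0.0250
beaker scene 125 top z 0.074 [ 0.4282 -0.0756] r 0.0250
vase top 167 top z 0.122 [ 0.439  -0.2399] r 0.0216
vase scene 148 top z 0.121 [ 0.4374 -0.2439] r 0.0224
turq1 top 176 top z 0.074 [ 0.3379 -0.12  ] r 0.0250
turq1 scene 136 top z 0.074 [ 0.3371 -0.1237] r 0.0264
turq2 top 176 top z 0.074 [ 0.3118 -0.2132] r 0.0251
turq2 scene 133 top z 0.074 [ 0.3105 -0.2147] r 0.0269
jar top 48 top z 0.161 [ 0.6808 -0.2151] r 0.0200
jar scene 48 top z 0.161 [ 0.68   -0.2185] r 0.0199
tub top 1041 top z 0.070 [0.5883 0.348 ] r 0.0391
tub scene 594 top z 0.070 [0.5868 0.3452] r 0.0407
disc top 186 173 [36.1 37.1] z 0.0264 [0.5892 0.2144 0.026 ]
disc top 232 165 [35.3 36.7] z 0.0263 [0.6077 0.1137 0.026 ]
disc top 280 158 [35.5 36.2] z 0.0265 [0.6243 0.0047 0.026 ]
disc top 326 157 [35.4 36.2] z 0.0265 [ 0.6292 -0.0996  0.026 ]
disc scene 258 282 [33.8 36.8] z 0.0267 [ 0.6284 -0.1021  0.026 ]
disc scene 293 256 [32.1 35.2] z 0.0265 [0.6253 0.0019 0.026 ]
disc scene 325 226 [28.8 35.6] z 0.0264 [0.6088 0.1107 0.026 ]
disc scene 351 200 [27.8 33.5] z 0.0261 [0.5911 0.2103 0.026 ]
```

View pics/crop.png

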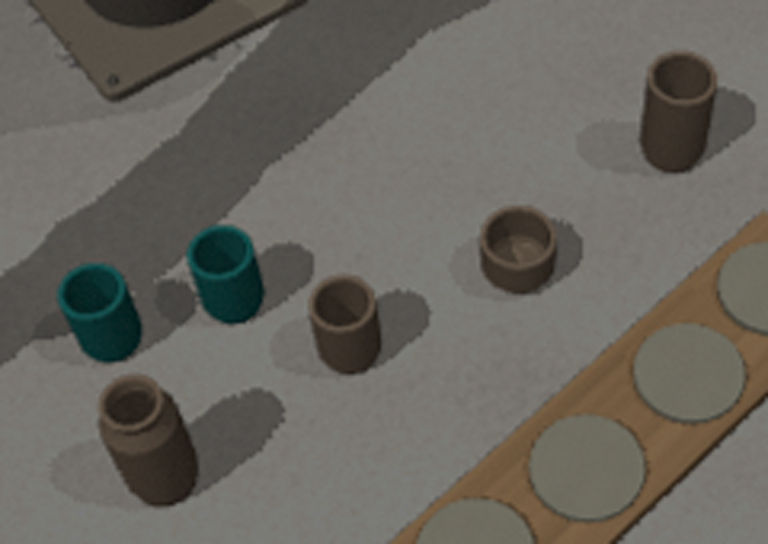

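The crop shows the four clay pots separate from the turquoise pair at (100,310) and (225,275). The heights (0.121, 0.098, 0.074 and 0.051 m) confirm vase, tumbler, beaker and cup. The brush jar is beside bat_d, so vase→d, tumbler→c, beaker→b, cup→a.

I'll turn the tool so its y lies along world x (across the board), then go above the vase.

```bash
python3 -m jog '[[0,0,0,0,0,-8.1,1],[0,0,0,0,0,-8.1,1],[0,0,0,0,0,-8.1,1],[0,0,0,0,0,-8.1,1],[0,0,0,0,0,-8.1,1],[0,0,0,0,0,-8.1,1],[0,0,0,0,0,-8.1,1],[0,0,0,0,0,-8.1,1],[0,0,0,0,0,0,1]]'
python3 -m jog '[[0.015,0.01,0,0,0,0,1],[0.035,0.02,0,0,0,0,1],[0.035,0.02,0,0,0,0,1],[0.035,0.02,0,0,0,0,1],[0.035,0.02,0,0,0,0,1],[0.035,0.02,0,0,0,0,1],[0.035,0.02,0,0,0,0,1],[0.035,0.02,0,0,0,0,1],[0.035,0.02,0,0,0,0,1],[0.02,0.003,0,0,0,0,1],[0.009,0,0,0,0,0,1],[0,0,0,0,0,0,1],[0,0,0,0,0,0,1]]'
python3 -c "
from h import *
s=arm.observe();print(np.round(s['ee_pos'],4),R.from_quat(s['ee_rot']).as_matrix().round(3),s['contact_force'])"
```

```text
t: 1.1
ee_pos: [0.2655, -0.5656, 0.231]
ee_rot: [0.708, 0.707, 0.0, -0.0]
contact_force: [-0.0, -0.3, -0.9]
grip_width: 0.0855
grasp_force: 0.0
t: 2.4
ee_pos: [0.4387, -0.2423, 0.2314]
ee_rot: [0.708, 0.706, -0.0, 0.0]
contact_force: [-0.1, -0.8, 0.1]
grip_width: 0.0857
grasp_force: 0.0
[ 0.4387 -0.2423  0.2314] [[ 0.002  1.     0.   ]
 [ 1.    -0.002 -0.001]
 [-0.001  0.    -1.   ]] [-0.13273228 -0.80190863  0.0854469 ]
```

```bash
python3 -m jog '[[0,0,0.01,0,0,0,1],[0,0,0.025,0,0,0,1],[0,0,0.03,0,0,0,1],[0,0,0.03,0,0,0,1],[0,0,0.03,0,0,0,1],[0,0,0.025,0,0,0,1],[0,0,0.015,0,0,0,1],[0,0,0.006,0,0,0,1],[0,0,0,0,0,0,1],[0,0,0,0,0,0,0.5],[0,0,0,0,0,0,0.4],[0,0,0,0,0,0,0.4],[0,0,0,0,0,0,0.4],[0,0,0,0,0,0,0.4]]'
```

```text
t: 3.8
ee_pos: [0.4394, -0.2428, 0.0618]
ee_rot: [0.707, 0.707, -0.0, 0.001]
contact_force: [-2.3, 0.3, 6.2]
grip_width: 0.052
grasp_force: 62.4
```

```bash
python3 -m jog '[[0,0,-0.005,0,0,0,0.4],[0,0,-0.015,0,0,0,0.4],[0,0,-0.02,0,0,0,0.4],[0,0,-0.015,0,0,0,0.4],[0.008,0.01,-0.005,0,0,0,0.4],[0.015,0.02,0,0,0,0,0.4],[0.02,0.025,0,0,0,0,0.4],[0.02,0.025,0,0,0,0,0.4],[0.02,0.025,0,0,0,0,0.4],[0.02,0.025,0,0,0,0,0.4],[0.015,0.025,0,0,0,0,0.4],[0.012,0.02,0,0,0,0,0.4],[0.008,0.01,0,0,0,0,0.4],[0.0035,0.005,0,0,0,0,0.4],[0,0,0,0,0,0,0.4],[0,0,0,0,0,0,0.4]]'
python3 - <<'E'
from h import *
for n in("top","scene"):
    f=grab(n); w=cloud(f)
    # lip of held vase visible? check points between fingers and body
    m=(np.abs(w[...,1]+.101)<.04)&(np.abs(w[...,0]-.629)<.04)&(w[...,2]>.06)&(w[...,2]<.13)
    P=w[m]; print(n,len(P), P.min(0) if len(P) else '',P.max(0) if len(P) else '')
    if n=="scene": cv2.imwrite("pics/held.png",cv2.resize(f["color"][150:360,150:400],None,fx=2.5,fy=2.5))
E
```

```text
t: 5.4
ee_pos: [0.628, -0.1009, 0.1199]
ee_rot: [0.708, 0.707, -0.001, -0.001]
contact_force: [-1.1, -0.5, -1.4]
grip_width: 0.052
grasp_force: 63.0
top 77 [ 0.60617135 -0.09642316  0.0647597 ] [ 0.65029762 -0.0713441   0.12994958]
scene 203 [ 0.60394821 -0.12848596  0.06154095] [ 0.66056736 -0.09356742  0.12997979]
```

View pics/held.png

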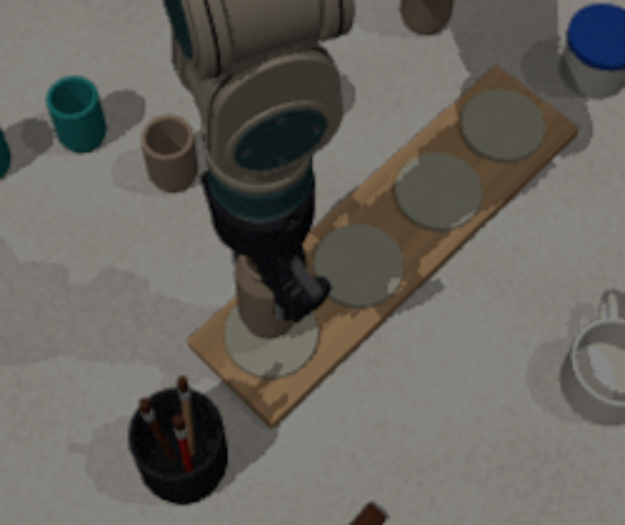

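The picture shows the vase hanging upright above the end disc at (270,335) in the crop, clear of the jar. Lowering it now.

```bash
python3 -m jog '[[0,0,0.008,0,0,0,0.4],[0,0,0.01,0,0,0,0.4],[0,0,0.006,0,0,0,0.4],[0,0,0.003,0,0,0,0.4],[0,0,0.002,0,0,0,0.4],[0,0,0.001,0,0,0,0.4],[0,0,0.001,0,0,0,0.4],[0,0,0,0,0,0,0.4],[0,0,0,0,0,0,0.4]]'
```

```text
t: 6.4
ee_pos: [0.6292, -0.1007, 0.0896]
ee_rot: [0.707, 0.707, 0.0, 0.0]
contact_force: [-0.3, -0.3, -2.5]
grip_width: 0.0519
grasp_force: 63.1
```

```bash
python3 -m jog '[[0,0,0.0015,0,0,0,0.4],[0,0,0,0,0,0,0.4],[0,0,0,0,0,0,0.7],[0,0,0,0,0,0,0.8],[0,0,0,0,0,0,1],[0,0,0,0,0,0,1],[0,0,0,0,0,0,1]]'
python3 -m jog '[[0,0,-0.005,0,0,0,1],[0,0,-0.015,0,0,0,1],[0,0,-0.025,0,0,0,1],[0,0,-0.03,0,0,0,1],[0,0,-0.02,0,0,0,1],[0.01,-0.01,-0.005,0,0,0,1],[0.02,-0.02,0,0,0,0,1],[0.03,-0.03,0,0,0,0,1],[0.03,-0.03,0,0,0,0,1],[0.03,-0.03,0,0,0,0,1],[0.03,-0.03,0,0,0,0,1],[0.015,-0.02,0,0,0,0,1],[0.01,-0.01,0,0,0,0,1],[0,-0.003,0,0,0,0,1],[0,0,0,0,0,0,1],[0,0,0,0,0,0,1]]'
```

```text
t: 7.1
ee_pos: [0.6291, -0.1007, 0.088]
ee_rot: [0.707, 0.707, 0.0, 0.0]
contact_force: [0.3, -1.6, -0.3]
grip_width: 0.0855
grasp_force: 0.0
t: 8.7
ee_pos: [0.4473, 0.074, 0.188]
ee_rot: [0.708, 0.706, 0.0, 0.0]
contact_force: [0.4, 0.5, 0.4]
grip_width: 0.0855
grasp_force: 0.0
```

```bash
python3 -m jog '[[0.0005,-0.001,0.01,0,0,0,1],[0,0,0.025,0,0,0,1],[0,0,0.035,0,0,0,1],[0,0,0.035,0,0,0,1],[0,0,0.03,0,0,0,1],[0,0,0.02,0,0,0,1],[0,0,0.012,0,0,0,1],[0,0,0.006,0,0,0,1],[0,0,0.002,0,0,0,1],[0,0,0,0,0,0,1],[0,0,0,0,0,0,0.6],[0,0,0,0,0,0,0.5],[0,0,0,0,0,0,0.5],[0,0,0,0,0,0,0.5],[0,0,0,0,0,0,0.5]]'
python3 - <<'E'
from h import *
for n in("top","scene"):
    w=cloud(grab(n)); m=(np.abs(w[...,1]+.101)<.04)&(np.abs(w[...,0]-.629)<.04)&(w[...,2]>.06)&(w[...,2]<.17)
    P=w[m]; h=np.percentile(P[:,2],97); r=P[P[:,2]>h-.006]; print(n,len(r),h,cv2.minEnclosingCircle(r[:,:2].astype(np.float32)))
E
```

```text
t: 10.2
ee_pos: [0.4467, 0.0751, 0.0141]
ee_rot: [0.707, 0.707, 0.001, 0.001]
contact_force: [-0.4, 0.5, 6.5]
grip_width: 0.0578
grasp_force: 64.6
top 166 0.14775083477298923 ((0.6288626194000244, -0.09802057594060898), 0.021926067769527435)
scene 161 0.14742971356127105 ((0.6269963383674622, -0.09992730617523193), 0.022276004776358604)
```

The vase stands on its disc, centred to 2–3 mm. The cup is gripped and goes to bat_a.

```bash
python3 -m jog '[[0,0,-0.005,0,0,0,0.5],[0,0,-0.015,0,0,0,0.5],[0,0,-0.02,0,0,0,0.5],[0,0,-0.015,0,0,0,0.5],[0.008,0.008,-0.005,0,0,0,0.5],[0.015,0.015,0,0,0,0,0.5],[0.02,0.02,0,0,0,0,0.5],[0.025,0.025,0,0,0,0,0.5],[0.025,0.025,0,0,0,0,0.5],[0.02,0.025,0,0,0,0,0.5],[0.015,0.015,0,0,0,0,0.5],[0.007,0.008,0,0,0,0,0.5],[0.002,0.002,0,0,0,0,0.5],[0,0,0,0,0,0,0.5],[0,0,0,0,0,0,0.5]]'
python3 -m jog '[[0,0,0.008,0,0,0,0.5],[0,0,0.01,0,0,0,0.5],[0,0,0.006,0,0,0,0.5],[0,0,0.004,0,0,0,0.5],[0,0,0.002,0,0,0,0.5],[0,0,0.001,0,0,0,0.5],[0,0,0.001,0,0,0,0.5],[0,0,0,0,0,0,0.5],[0,0,0,0,0,0,0.5]]'
```

```text
t: 11.8
ee_pos: [0.5871, 0.2112, 0.0724]
ee_rot: [0.708, 0.707, -0.001, -0.0]
contact_force: [-0.1, -0.4, -1.4]
grip_width: 0.0581
grasp_force: 64.2
t: 12.7
ee_pos: [0.5886, 0.212, 0.0411]
ee_rot: [0.707, 0.707, 0.0, 0.0]
contact_force: [-0.8, 0.0, -1.6]
grip_width: 0.0576
grasp_force: 64.2
```

```bash
python3 -m jog '[[0.0005,0.0015,0.001,0,0,0,0.5],[0,0,0,0,0,0,0.5],[0,0,0,0,0,0,0.75],[0,0,0,0,0,0,0.85],[0,0,0,0,0,0,1],[0,0,0,0,0,0,1],[0,0,0,0,0,0,1]]'
python3 -m jog '[[0,0,-0.005,0,0,0,1],[0,0,-0.015,0,0,0,1],[0,0,-0.025,0,0,0,1],[0,0,-0.03,0,0,0,1],[0,0,-0.02,0,0,0,1],[-0.015,-0.01,-0.005,0,0,0,1],[-0.03,-0.018,0,0,0,0,1],[-0.04,-0.022,0,0,0,0,1],[-0.04,-0.022,0,0,0,0,1],[-0.04,-0.022,0,0,0,0,1],[-0.04,-0.022,0,0,0,0,1],[-0.035,-0.02,0,0,0,0,1],[-0.025,-0.015,0,0,0,0,1],[-0.015,-0.008,0,0,0,0,1],[-0.006,-0.002,0,0,0,0,1],[0,0,0,0,0,0,1],[0,0,0,0,0,0,1]]'
```

```text
t: 13.4
ee_pos: [0.5899, 0.2124, 0.0398]
ee_rot: [0.707, 0.707, 0.0, 0.0]
contact_force: [-0.6, -0.3, 0.1]
grip_width: 0.0856
grasp_force: 0.0
t: 15.1
ee_pos: [0.4285, -0.0731, 0.1398]
ee_rot: [0.707, 0.707, 0.0, -0.0]
contact_force: [0.5, 0.5, -0.0]
grip_width: 0.0854
grasp_force: 0.0
```

Beaker: descend 0.114 m to TCP z ≈ 0.026.

```bash
python3 -m jog '[[-0.001,0,0.01,0,0,0,1],[0,0,0.025,0,0,0,1],[0,0,0.03,0,0,0,1],[0,0,0.025,0,0,0,1],[0,0,0.015,0,0,0,1],[0,0,0.007,0,0,0,1],[0,0,0.002,0,0,0,1],[0,0,0,0,0,0,1],[0,0,0,0,0,0,0.5],[0,0,0,0,0,0,0.4],[0,0,0,0,0,0,0.4],[0,0,0,0,0,0,0.4],[0,0,0,0,0,0,0.4]]'
python3 - <<'E'
from h import *
for n in("top","scene"):
    w=cloud(grab(n)); m=(np.abs(w[...,1]-.212)<.045)&(np.abs(w[...,0]-.59)<.045)&(w[...,2]>.04)&(w[...,2]<.17)
    P=w[m]; h=np.percentile(P[:,2],97); r=P[P[:,2]>h-.006]; print(n,len(r),h,cv2.minEnclosingCircle(r[:,:2].astype(np.float32)))
E
```

```text
t: 16.4
ee_pos: [0.4294, -0.0748, 0.027]
ee_rot: [0.708, 0.707, 0.0, 0.001]
contact_force: [-0.8, -0.1, 6.5]
grip_width: 0.0494
grasp_force: 61.6
top 202 0.07655104582617965 ((0.5916067361831665, 0.21375317871570587), 0.030064141377806664)
scene 157 0.07653221253069172 ((0.5888128280639648, 0.21066413819789886), 0.03140152618288994)
```

```bash
python3 -m jog '[[0,0,-0.005,0,0,0,0.4],[0,0,-0.015,0,0,0,0.4],[0,0,-0.02,0,0,0,0.4],[0,0,-0.015,0,0,0,0.4],[0.01,0.01,-0.005,0,0,0,0.4],[0.02,0.02,0,0,0,0,0.4],[0.025,0.025,0,0,0,0,0.4],[0.03,0.028,0,0,0,0,0.4],[0.03,0.028,0,0,0,0,0.4],[0.03,0.028,0,0,0,0,0.4],[0.022,0.02,0,0,0,0,0.4],[0.014,0.014,0,0,0,0,0.4],[0.005,0.005,0,0,0,0,0.4],[0.001,0.001,0,0,0,0,0.4],[0,0,0,0,0,0,0.4],[0,0,0,0,0,0,0.4]]'
python3 -m jog '[[0,0,0.008,0,0,0,0.4],[0,0,0.01,0,0,0,0.4],[0,0,0.007,0,0,0,0.4],[0,0,0.004,0,0,0,0.4],[0,0,0.002,0,0,0,0.4],[0,0,0.001,0,0,0,0.4],[0,0,0.001,0,0,0,0.4],[0,0,0,0,0,0,0.4],[0,0,0,0,0,0,0.4]]'
```

```text
t: 18.1
ee_pos: [0.6066, 0.1117, 0.0855]
ee_rot: [0.708, 0.706, -0.001, -0.0]
contact_force: [0.2, 0.2, -1.2]
grip_width: 0.049
grasp_force: 62.2
t: 19.0
ee_pos: [0.608, 0.1124, 0.0531]
ee_rot: [0.707, 0.707, 0.0, 0.0]
contact_force: [-0.3, -0.4, -1.9]
grip_width: 0.0489
grasp_force: 62.4
```

```bash
python3 -m jog '[[0,0,0.0005,0,0,0,0.4],[0,0,0,0,0,0,0.4],[0,0,0,0,0,0,0.7],[0,0,0,0,0,0,0.8],[0,0,0,0,0,0,1],[0,0,0,0,0,0,1],[0,0,0,0,0,0,1]]'
python3 -m jog '[[0,0,-0.005,0,0,0,1],[0,0,-0.015,0,0,0,1],[0,0,-0.03,0,0,0,1],[0,0,-0.035,0,0,0,1],[0,0,-0.025,0,0,0,1],[0.008,-0.01,-0.005,0,0,0,1],[0.018,-0.022,0,0,0,0,1],[0.024,-0.032,0,0,0,0,1],[0.024,-0.032,0,0,0,0,1],[0.024,-0.032,0,0,0,0,1],[0.018,-0.024,0,0,0,0,1],[0.012,-0.016,0,0,0,0,1],[0.006,-0.008,0,0,0,0,1],[0.003,-0.003,0,0,0,0,1],[0,0,0,0,0,0,1],[0,0,0,0,0,0,1]]'
```

```text
t: 19.7
ee_pos: [0.6077, 0.1124, 0.0522]
ee_rot: [0.707, 0.707, -0.0, -0.0]
contact_force: [-0.7, -0.0, -0.6]
grip_width: 0.0851
grasp_force: 0.0
t: 21.3
ee_pos: [0.4296, 0.2493, 0.1674]
ee_rot: [0.708, 0.706, 0.0, 0.0]
contact_force: [-0.5, 0.5, -0.6]
grip_width: 0.0854
grasp_force: 0.0
```

Tumbler: descend 0.125 m to TCP z ≈ 0.042.

```bash
python3 -m jog '[[0,0,0.01,0,0,0,1],[0,0,0.025,0,0,0,1],[0,0,0.03,0,0,0,1],[0,0,0.03,0,0,0,1],[0,0,0.018,0,0,0,1],[0,0,0.009,0,0,0,1],[0,0,0.003,0,0,0,1],[0,0,0,0,0,0,1],[0,0,0,0,0,0,0.6],[0,0,0,0,0,0,0.5],[0,0,0,0,0,0,0.45],[0,0,0,0,0,0,0.45],[0,0,0,0,0,0,0.45]]'
python3 - <<'E'
from h import *
for n in("top","scene"):
    w=cloud(grab(n)); m=(np.abs(w[...,1]-.112)<.045)&(np.abs(w[...,0]-.608)<.045)&(w[...,2]>.04)&(w[...,2]<.17)
    P=w[m]; h=np.percentile(P[:,2],97); r=P[P[:,2]>h-.006]; print(n,len(r),h,cv2.minEnclosingCircle(r[:,:2].astype(np.float32)))
E
```

```text
t: 22.6
ee_pos: [0.4296, 0.25, 0.0436]
ee_rot: [0.707, 0.707, 0.001, 0.0]
contact_force: [-2.0, -1.0, 5.5]
grip_width: 0.0545
grasp_force: 61.4
top 177 0.10040639055298888 ((0.6091495752334595, 0.11451836675405502), 0.025264039635658264)
scene 143 0.09995653696961987 ((0.608044445514679, 0.11168098449707031), 0.025801721960306168)
```

```bash
python3 -m jog '[[0,0,-0.005,0,0,0,0.45],[0,0,-0.015,0,0,0,0.45],[0,0,-0.02,0,0,0,0.45],[0,0,-0.015,0,0,0,0.45],[-0.015,0,-0.005,0,0,0,0.45],[-0.03,0,0,0,0,0,0.45],[-0.035,0,0,0,0,0,0.45],[-0.035,0,0,0,0,0,0.45],[-0.035,0,0,0,0,0,0.45],[-0.035,0,0,0,0,0,0.45],[-0.03,0.005,0,0,0,0,0.45],[-0.02,0.01,0,0,0,0,0.45],[-0.01,0.015,0,0,0,0,0.45],[-0.0015,0.02,0,0,0,0,0.45],[0,0.02,0,0,0,0,0.45],[0,0.02,0,0,0,0,0.45],[0,0.02,0,0,0,0,0.45],[0,0.02,0,0,0,0,0.45],[0,0.02,0,0,0,0,0.45]]'
python3 -m jog '[[0,0.02,0,0,0,0,0.45],[0,0.015,0,0,0,0,0.45],[0,0.008,0,0,0,0,0.45],[0,0.0025,0,0,0,0,0.45],[0,0,0,0,0,0,0.45],[0,0,0.008,0,0,0,0.45],[0,0,0.01,0,0,0,0.45],[0,0,0.006,0,0,0,0.45],[0,0,0.003,0,0,0,0.45],[0,0,0.002,0,0,0,0.45],[0,0,0.001,0,0,0,0.45],[0,0,0,0,0,0,0.45],[0,0,0,0,0,0,0.45]]'
```

```text
t: 24.6
ee_pos: [0.5794, 0.0031, 0.1016]
ee_rot: [0.707, 0.707, -0.0, -0.0]
contact_force: [0.1, -0.1, -1.6]
grip_width: 0.0545
grasp_force: 62.5
t: 25.9
ee_pos: [0.6244, 0.0028, 0.0727]
ee_rot: [0.707, 0.707, 0.0, 0.0]
contact_force: [-0.1, -0.7, -1.2]
grip_width: 0.0543
grasp_force: 62.5
```

```bash
python3 -m jog '[[0,0,0.001,0,0,0,0.45],[0,0,0.001,0,0,0,0.45],[0,0,0.001,0,0,0,0.45],[0,0,0,0,0,0,0.45],[0,0,0,0,0,0,0.45]]'
python3 -m jog '[[0,0,0,0,0,0,0.7],[0,0,0,0,0,0,0.8],[0,0,0,0,0,0,1],[0,0,0,0,0,0,1],[0,0,0,0,0,0,1]]'
python3 -m jog '[[0,0,-0.005,0,0,0,1],[0,0,-0.015,0,0,0,1],[0,0,-0.03,0,0,0,1],[0,0,-0.035,0,0,0,1],[0,0,-0.03,0,0,0,1],[0,0,-0.02,0,0,0,1],[0,-0.015,-0.005,0,0,0,1],[0,-0.03,0,0,0,0,1],[0,-0.04,0,0,0,0,1],[0,-0.04,0,0,0,0,1],[0,-0.04,0,0,0,0,1],[0,-0.03,0,0,0,0,1],[0,-0.015,0,0,0,0,1],[0,-0.005,0,0,0,0,1],[0,0,0,0,0,0,1],[0,0,0,0,0,0,1]]'
python3 - <<'E'
from h import *
for n in("top","scene"):
    f=grab(n);w=cloud(f); cv2.imwrite(f"pics/end_{n}.png",f["color"])
    for k,(x,y) in dict(a=(.590,.2124),b=(.608,.112),c=(.625,.0033),d=(.629,-.101)).items():
        m=(np.abs(w[...,1]-y)<.045)&(np.abs(w[...,0]-x)<.045)&(w[...,2]>.04)&(w[...,2]<.17)
        P=w[m]; h=np.percentile(P[:,2],97); r=P[P[:,2]>h-.006]; print(n,k,len(r),h.round(4),np.round(cv2.minEnclosingCircle(r[:,:2].astype(np.float32))[0],4))
E
```

```text
t: 26.4
ee_pos: [0.6243, 0.0028, 0.0698]
ee_rot: [0.707, 0.707, 0.0, 0.0]
contact_force: [-0.3, 0.4, 0.6]
grip_width: 0.0545
grasp_force: 62.7
t: 26.9
ee_pos: [0.6242, 0.0028, 0.0693]
ee_rot: [0.707, 0.707, 0.0, 0.0]
contact_force: [0.4, -0.6, 0.5]
grip_width: 0.0851
grasp_force: 0.0
t: 28.5
ee_pos: [0.4105, 0.0029, 0.2096]
ee_rot: [0.708, 0.707, 0.0, 0.001]
contact_force: [-0.8, 0.2, -0.3]
grip_width: 0.0859
grasp_force: 0.0
top a 198 0.0766 [0.5909 0.2141]
top b 177 0.1001 [0.609  0.1147]
top c 207 0.1239 [0.6244 0.0042]
top d 168 0.1475 [ 0.6288 -0.0973]
scene a 158 0.0758 [0.5891 0.2107]
scene b 152 0.0998 [0.6078 0.1109]
scene c 185 0.1238 [0.6229 0.0011]
scene d 166 0.1477 [ 0.6263 -0.101 ]
```

View pics/end_scene.png

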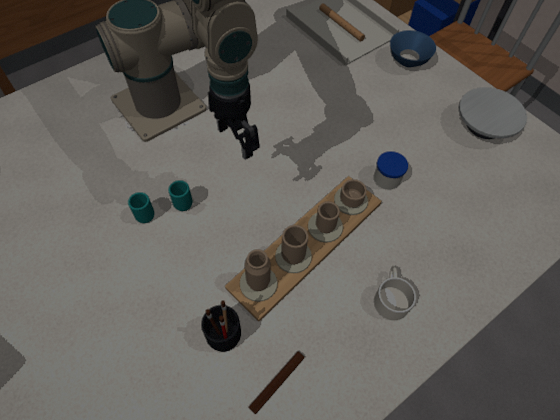

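All four pots stand upright on their discs: vase (257,272) beside the jar, tumbler (294,245), beaker (327,218), cup (353,193). The arm is clear.

```bash
python3 -c "
from station import arm
print(arm.sign_off())"
```

```text
the job is handed in; nothing more can be done
None
```

I handed the job in at about 28.5 s: from the brush jar's end the row runs vase, tumbler, beaker, cup, all upright and each measured within about 4 mm of its disc's centre; sign-off returned no verdict.

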